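# Lock a telescopic tube-rack base at the right hole and stack its two shelves

### The job

Set up the tube rack: press the sprung button down and slide the inner tube out until the button pops up in the third hole (counted from the end away from the sliding posts), where the four posts match the holes in the shelves. Then lower the shelf with the two raised ribs over all four posts, ribs up, fully down onto the black end blocks, and stack the flat shelf over the same posts, fully down on the ribs. Leave the bottles and boxes around it where they stand.

Things in the scene. Friction and masses are not known exactly. Their poses are not given: they have to be found in the camera images.
- stand: fixed level rack base: square aluminium outer tube (40 wide, top 40 above the bench, x = -150 to +18) with four square holes in its top joined by a slot, and a black end block with two posts. Origin on the bench midway between the fixed posts; x along the tube, the way the inner tube slides out; z up. Hole centres at x = -125, -95, -65, -35 (first to fourth), y = 0
- fixed_posts (a point): top of the fixed black end block (44 above the bench; block 30 in x by 68 in y), midway between its two steel posts, stand x = 0. The posts are at y = +18 and -18, 10 in diameter with round tips, 60 tall above this point (tips 104 above the bench). Axes as the stand's
- end_posts (a point): the same point on the sliding end block that the inner tube carries: same block, same two posts. It lies on the stand's x axis, 60 from fixed_posts when joint tube is 0 and 120 when the tube is in the third hole
- knob_top (a point): centre of the top of the push button: upright grey knob 24 in diameter and 36 tall on a flange 32 in diameter, 4 thick. It rides on the inner tube, 185 behind end_posts along stand x (over the first hole at joint tube 0). Popped up, its top is 93 above the bench, the flange's top 57. Can be pinched from above, pushed down and moved along
- tube (a joint): m the inner tube is slid out: 0 at the first hole, 0.030, 0.060, 0.090 at the second, third, fourth; stops at -0.001 and 0.092. 2 N friction, stays where left. Popped up in a hole it is locked with 1.5 mm play either way. It starts locked in the first hole; let go between holes, the button stays held down under the outer tube's top
- button (a joint): m the button is pressed: 0 popped up in a hole, 0.006 when held down by the outer tube between holes, 0.011 at its bottom stop. Beyond 0.006 the tube slides. The spring pushes up with about 5 N when popped up, 9 N at the bottom stop
- low_mid (a point): centre (half-way up the slab) of the ribbed shelf: blue slab 160 (x) by 60 (y) by 16, with two raised ribs on top, each 12 (x) by 50 (y), 20 tall, at x = +42 and -42; starts flat on the bench, ribs up. Four 14 diameter through holes at x = +60 and -60, y = +18 and -18. About 0.2 kg. Seated, this point is 52 above the bench
- top_mid (a point): centre (half-way up) of the flat shelf: the same blue slab with the same four holes, without ribs, with eight dark tube wells drawn on top; starts flat on the bench. About 0.16 kg. Seated on the ribs, this point is 88 above the bench
- reagent: bystander: white bottle with a cap, 60 diameter, 155 tall, origin under its centre
- tip_box: bystander: white box with clear lid, 117 (x) by 77 (y) by 58 tall, origin under its centre
- block: bystander: orange block, 90 (x) by 60 (y) by 50 tall, origin under its centre
- jar: bystander: white jar with a cap, 52 diameter, 85 tall, origin under its centre
There are look-alikes about, which are no part of the job. What is shaped like the part that bears low_mid but red is not meant.

How it is judged:
On the way, in this order (a step that is already met when the one before it is completed fails the run):
1. the button has popped up in the third hole (value of joint tube between 0.0565 and 0.0635 m and value of joint button below 0.003 m), for 0.2 s.
2. the ribbed shelf is down on the end blocks, over the four posts (z of low_mid in the frame of stand between 0.049 and 0.056 m and horizontal distance between low_mid and fixed_posts below 0.066 m and horizontal distance between low_mid and end_posts below 0.066 m and angle between low_mid's own z axis and vertical below 0.05 rad), for 0.2 s.
At the end, for the whole second after the job is handed in: the button is popped up (pressed less than 3 mm) in the third hole; the ribbed shelf lies level (within 0.05 rad), ribs up, on the two end blocks, and the flat shelf level on its ribs, each within 4 mm of its full-down height with all four posts through its holes; both at rest and released (all of step 1 and all of step 2 and z of top_mid in the frame of stand between 0.085 and 0.092 m and horizontal distance between top_mid and fixed_posts below 0.066 m and horizontal distance between top_mid and end_posts below 0.066 m and angle between the x axis of each of top_mid, low_mid and the x axis of stand, either way round below 0.15 rad and angle between top_mid's own z axis and vertical below 0.05 rad and linear speed of each of low_shelf, top_shelf below 0.02 m/s); the robot touches nothing.
It fails at once if the bottle is moved more than 30 mm or tipped (distance of reagent from where it was at the start of the episode above 0.03 m or angle between reagent's own z axis and vertical above 0.5 rad).
It fails at once if the clear-lidded box is moved more than 30 mm (distance of tip_box from where it was at the start of the episode above 0.03 m).
It fails at once if the orange block is moved more than 30 mm (distance of block from where it was at the start of the episode above 0.03 m).
It fails at once if the jar is moved more than 30 mm or tipped (distance of jar from where it was at the start of the episode above 0.03 m or angle between jar's own z axis and vertical above 0.5 rad).
It also fails if it takes over 72 s, if anything falls off the work surface, if the arm or the gripper's body presses on something with over 40 N, if the wrist force passes 120 N, or if a joint passes its speed limit or range.

### The arm

A 7-joint arm with a two-finger parallel gripper is mounted at the origin on the work surface. World frame = base frame: x ahead of the robot, y to its left, z up, the work surface at z = 0. Lengths are in m, angles in rad, forces in N, time in s.
With the tool pointing down it reaches from about 0.425 to 0.925 m from the base axis. Payload 6.8 kg.
Tool frame: the origin (TCP) lies where the fingers leave the gripper's body, on its centre line; the fingertips stand 73 mm ahead of it and the grasp point (between the pads) lies 54 mm ahead of it; z points along the fingers, y is the direction in which the jaws open and shut (so a half turn about z gives the same grasp; the last joint's range is limited). The gripper opens to 85 mm and grips with 20 to 120 N. Pads are 22 mm wide; open, the fingers measure 114 mm over their backs; the gripper's body (76 mm by 85 mm) begins 54 mm behind the grasp point. The pads swing forward as they close: fully open they stand 13 mm farther back than shut.
Start: joints at [-1.339, 0.477, 0.022, 1.555, -0.011, 1.109, -0.083], TCP at [0.225, 0.636, 0.304] pointing down, gripper open.
Joint ranges: [-2.96, 2.96], [-0.34, 2.1], [-1.41, 1.46], [0.24, 2.44], [-1.37, 4.51], [0.17, 1.92], [-2.96, 2.96]. Speed limits (rad/s): [2.39, 2.39, 3.14, 3.14, 3.14, 3.14, 3.14].

### API

Orientations are given as a rotation vector (axis times angle).
In Python, from bench import r gives the robot as it stands.
- The arm moves only by the shell command python3 -m handwheel 'ROWS' [FORCE]. ROWS is JSON, a list that holds one entry, the list of rows, each a list of 7 numbers: the shift along the world's x, y, z in m, then the turn, a rotation vector about the world's x, y, z in rad, then the finger opening in m, from 0 to 0.0854. A call has 1 to 10 rows; each row shifts and turns the commanded pose from where the row before left it; what a row does not reach is not made up. A row lasts 1/12 s, in which the tool goes at most 41.7 mm and 7.16 degrees, less where a joint would pass 70% of its speed; a pose out of reach is approached as far as the arm can. A call is refused whole if a number of a shift passes 0.0417 or a number of a turn 0.125, either way. A call with a gripper value outside its range is refused whole. The fingers move at their own pace and stop on an object; FORCE is the grip in N (left out, the last holds). Time passes only in rows, so rows that do not move let the fingers close. It gives the time, the measured TCP pose, the force and the opening at its end, in the units of the state.
- r.get_obs(): the state, without advancing time (a new reading comes with each control period).
- r.grab_frame(name): name is "side" or "top" or "wrist"; returns (picture, depth): 400x640x3 uint8, red, green, blue; 400x640 float32, m along the optical axis (not along the pixel's ray), 0 where there is no reading.
- r.get_calibration(name): a dict with "vertical_fov" (degrees; the focal length in pixels is half the picture's height over the tangent of half this angle, whatever the lens; pixels are square), "cx", "cy" (the principal point, pixels), "R" (3x3) and "t" (3): a world point X has camera coordinates R X + t; the wrist camera has in their place "T_tool_cam" (4x4, takes a point from camera to tool coordinates, whose origin is the TCP and whose axes are the flange's). Camera axes: x right, y down, z forward; pixel columns grow to the right and rows downward; lengths in m; the calibration is good to about 2 mm. A picture is of the moment at which its call begins: read the wrist's pose just before it. get_calibration takes no time and is no camera call.
- r.hand_in(): hands the job in, once; it reports no verdict.
Trained networks look in the newest picture that a camera, given by its name, has taken for a name from the list of things; names that differ only in an ending like _2 or _b are one class to them, and where a whole thing is asked for, a point or a joint stands for the part that bears it (a point fixed in the world has none). Each returns a list of dicts, best first, with "p" (0 to 1); they miss things now and then, are a little off and sometimes report something else, mostly with a low value. They report only what shows in the picture. A call takes as long as a camera call. They do not tell look-alikes from the thing itself.
- r.masks_of(label, camera): "pixels" (400x640 bool, what is visible of it) and "at" ([column, row] in pixels, amid what is visible of it).
The state is a dict: "clock": time; "joints": joint angles; "qvel": joint speeds; "tau": joint torques, N m; "tcp_pos": TCP position; "orientation": TCP orientation; "contact_force": force on the tool from outside, world axes, zero at the start; "moment": the same for the moment, N m; "grip_width": finger opening in m.
Only numpy, scipy, OpenCV 4.12 (cv2) and the standard library are available. Lean on these libraries where they do the work, as an engineer would, in place of code of your own. Each camera call takes 0.05 s, during which the arm holds its last target.

## Working session

There is one attempt and no reset: what is moved stays moved. The work goes in short steps, Python scripts to look and compute and a shell command to move; the robot and the scene stay as the last step left them, time stands still between calls to the robot, and variables do not carry over. Pictures are saved under pics/ and viewed, and the job is handed in when it is done.

```bash
ls; mkdir -p pics; cat > h.py <<'E'
import numpy as np,cv2
from bench import r
from scipy.spatial.transform import Rotation as Ro
def K(c):
    k=r.get_calibration(c);f=200/np.tan(np.radians(k['vertical_fov']/2));return f,k
def wcam(o):
    k=r.get_calibration('wrist');T=np.array(k['T_tool_cam']);W=np.eye(4);W[:3,:3]=Ro.from_rotvec(o['orientation']).as_matrix();W[:3,3]=o['tcp_pos'];return W@T
def c2w(c,o=None):
    f,k=K(c)
    if c=='wrist': return wcam(o)
    R=np.array(k['R']);t=np.array(k['t']);M=np.eye(4);M[:3,:3]=R.T;M[:3,3]=-R.T@t;return M
def cloud(c,d,o=None):
    f,k=K(c);v,u=np.mgrid[0:d.shape[0],0:d.shape[1]]
    P=np.stack([(u-k['cx'])/f*d,(v-k['cy'])/f*d,d],-1);M=c2w(c,o);return P@M[:3,:3].T+M[:3,3]
def onz(c,u,v,z,o=None):
    f,k=K(c);M=c2w(c,o);ray=M[:3,:3]@np.array([(u-k['cx'])/f,(v-k['cy'])/f,1]);return M[:3,3]+ray*(z-M[2,3])/ray[2]
def save(n,im): cv2.imwrite('pics/'+n,im[...,::-1])
E
python3 - <<'E'
from h import *
o=r.get_obs();print(o)
for c in['top','side','wrist']:
    o=r.get_obs();p,d=r.grab_frame(c);save(c+'0.png',p);np.savez(c+'0.npz',p=p,d=d,pos=o['tcp_pos'],ori=o['orientation']);print(c,r.get_calibration(c))
E
```

```text
pics
{'clock': 0.0, 'joints': array([-1.33906671,  0.4778126 ,  0.02233846,  1.55643171, -0.01147929,
        1.10930519, -0.08309337]), 'qvel': array([-0.0001851 , -0.00090534,  0.00040913,  0.00102908, -0.00155556,
        0.00095847, -0.00138219]), 'tau': array([-1.12098930e-04, -5.96449757e+01,  1.60753325e+00, -2.81190026e+01,
        1.23930656e-02,  9.33466275e-03, -3.85729933e-06]), 'tcp_pos': array([0.22485248, 0.63596883, 0.30292553]), 'orientation': array([-5.31151525e-01, -3.09620623e+00,  2.86174636e-03]), 'contact_force': array([-0.29403691,  1.08546906, -0.14407429]), 'moment': array([-0.04407718, -0.00691083,  0.01564868]), 'grip_width': 0.08535683277755324}
top {'vertical_fov': 51.73195096197175, 'cx': 324.9988834209359, 'cy': 204.78907577752642, 'R': array([[-0.02370271, -0.99957667, -0.01687178],
       [-0.99411354,  0.02535112, -0.10533557],
       [ 0.1057187 ,  0.01427572, -0.9942936 ]]), 't': array([0.08346834, 0.55641309, 1.24719526])}
side {'vertical_fov': 56.955242832616946, 'cx': 324.37565977914755, 'cy': 195.8503080302475, 'R': array([[ 0.96961382, -0.24422505, -0.01425356],
       [-0.18389037, -0.68917031, -0.70087703],
       [ 0.1613486 ,  0.68220115, -0.71313969]]), 't': array([-0.50190742,  0.19837641,  1.09405749])}
wrist {'vertical_fov': 71.37475556476379, 'cx': 321.41484088400784, 'cy': 196.7011848528221, 'T_tool_cam': array([[-2.77856024e-04, -9.56534573e-01, -2.91618816e-01,
         7.46348310e-02],
       [ 9.99999927e-01, -1.89084094e-04, -3.32593527e-04,
        -4.16088279e-04],
       [ 2.62996728e-04, -2.91618887e-01,  9.56534555e-01,
        -6.95486152e-02],
       [ 0.00000000e+00,  0.00000000e+00,  0.00000000e+00,
         1.00000000e+00]])}
```

View pics/top0.png

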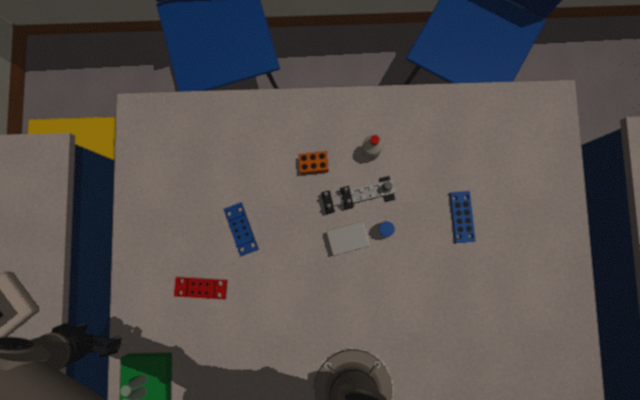

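View pics/side0.png

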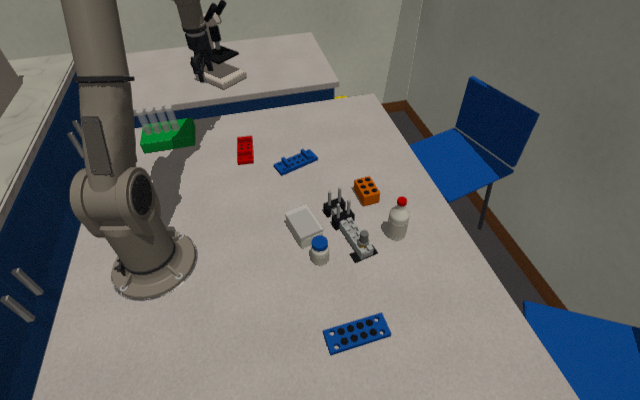

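View pics/wrist0.png

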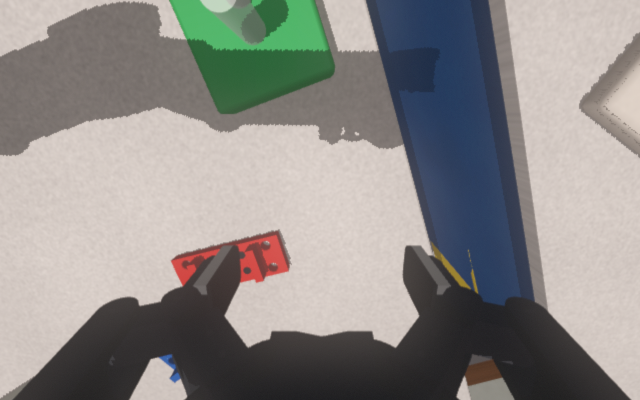

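```bash
python3 - <<'E'
from h import *
for c,(a,b,x,y) in {'top':(130,270,215,490),'side':(130,360,225,425)}.items():
    z=np.load(c+'0.npz');p=z['p'][a:b,x:y];s=min(800/p.shape[1],600/p.shape[0]);save(c+'z.png',cv2.resize(p,None,fx=s,fy=s,interpolation=cv2.INTER_CUBIC))
z=np.load('top0.npz');P=cloud('top',z['d']);p=z['p'].astype(int)
hsv=cv2.cvtColor(z['p'],cv2.COLOR_RGB2HSV)
def rep(n,box,zmin):
    a,b,x,y=box;Q=P[a:b,x:y].reshape(-1,3);m=Q[:,2]>zmin;Q=Q[m];
    print(n,len(Q),'z pct',np.percentile(Q[:,2],[5,50,95]).round(3),cv2.minAreaRect(Q[:,:2].astype(np.float32)*1000))
print('bench',np.median(P[250:280,400:440].reshape(-1,3),0))
rep('rib',(195,265,215,268),.008)
rep('flat',(180,250,440,485),.008)
rep('red',(270,305,165,235),.008)
rep('tip',(215,262,322,374),.03)
rep('jar',(218,242,374,398),.03)
rep('bottle',(130,165,355,390),.03)
rep('block',(146,180,292,332),.03)
rep('stand',(170,220,315,400),.03)
E
```

```text
bench [ 0.36737067 -0.21920691 -0.00045829]
rib 963 z pct [0.011 0.016 0.037] ((443.212890625, 246.09371948242188), (362.1604309082031, 147.8618927001953), 61.93708419799805)
flat 993 z pct [0.011 0.016 0.02 ] ((506.13153076171875, -166.09048461914062), (160.28659057617188, 441.6376037597656), 2.342895746231079)
red 994 z pct [0.011 0.016 0.036] ((338.2362060546875, 295.0859375), (92.85682678222656, 507.5322265625), 8.876120567321777)
tip 1002 z pct [0.054 0.058 0.062] ((454.2973937988281, 4.094627380371094), (76.7024154663086, 116.69458770751953), 14.130870819091797)
jar 256 z pct [0.045 0.084 0.088] ((465.30633544921875, -37.14776611328125), (50.772430419921875, 189.5840301513672), 10.374876022338867)
bottle 405 z pct [0.048 0.107 0.156] ((586.2193603515625, -18.47063446044922), (58.653472900390625, 354.561767578125), 68.3681640625)
block 585 z pct [0.044 0.05  0.054] ((573.2904052734375, 101.16571807861328), (303.06524658203125, 89.66815948486328), 1.827233910560608)
stand 964 z pct [0.031 0.042 0.096] ((565.6048583984375, -36.0267333984375), (246.1114044189453, 226.1240234375), 10.981953620910645)
```

View pics/topz.png

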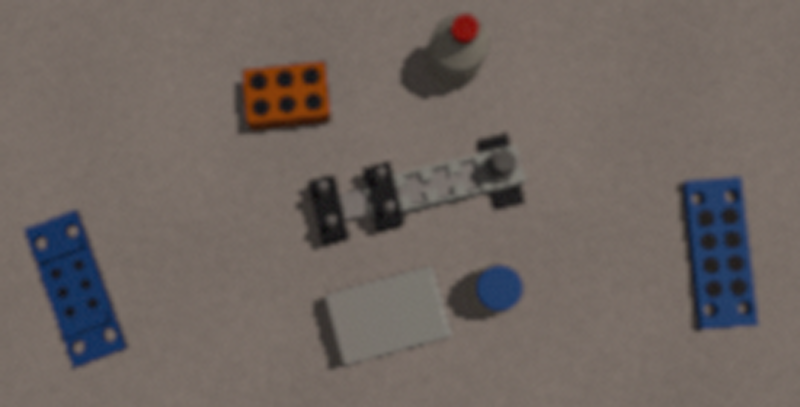

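View pics/sidez.png

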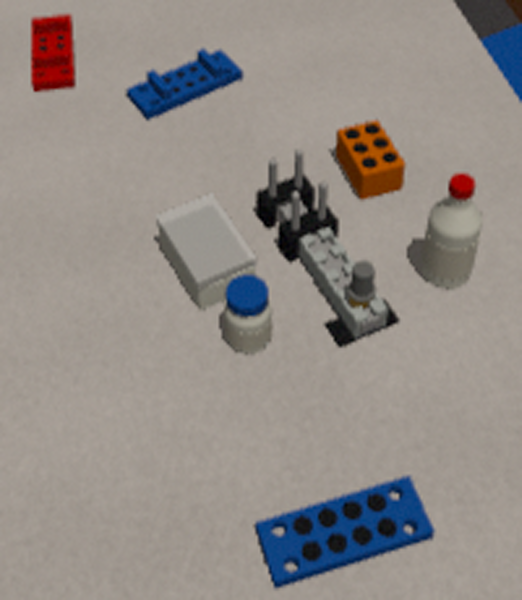

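```bash
cat >> h.py <<'E'
def comp(c,p,d,mask,o=None,z0=-1,z1=9,box=None):
    P=cloud(c,d,o);m=mask&(P[...,2]>z0)&(P[...,2]<z1)&(d>0)
    if box: b=np.zeros_like(m);b[box[0]:box[1],box[2]:box[3]]=1;m&=b
    n,l,s,_=cv2.connectedComponentsWithStats(m.astype(np.uint8),connectivity=4);i=1+np.argmax(s[1:,4]);return l==i,P
def blue(p): h=cv2.cvtColor(p,cv2.COLOR_RGB2HSV);return (h[...,0]>100)&(h[...,0]<125)&(h[...,1]>120)
E
python3 - <<'E'
from h import *
z=np.load('top0.npz');p,d=z['p'],z['d']
one=np.ones(d.shape,bool)
def rep(n,m,z0,z1,box):
    l,P=comp('top',p,d,m,None,z0,z1,box);Q=P[l];print(n,len(Q),np.median(Q[:,2]).round(4),cv2.minAreaRect((Q[:,:2]*1000).astype(np.float32)))
b=blue(p)
rep('rib',b,.008,.05,(195,265,215,268))
rep('flat',b,.008,.03,(180,250,440,485))
rep('tip',one,.03,.08,(215,262,322,374))
rep('jar',one,.07,.1,(218,242,374,398))
rep('bottle',one,.03,.2,(130,165,355,390))
rep('block',one,.03,.07,(146,180,292,332))
rep('knob',one,.08,.11,(170,200,375,400))
rep('standtop',one,.034,.05,(170,220,350,400))
rep('endb',one,.034,.05,(180,220,315,337))
rep('fixb',one,.034,.05,(180,220,337,354))
E
```

```text
rib 791 0.0163 ((491.60430908203125, 335.6182861328125), (155.27597045898438, 57.2188720703125), 18.74940299987793)
flat 701 0.0158 ((512.6351928710938, -354.31732177734375), (153.66773986816406, 61.83067321777344), 3.7211966514587402)
tip 996 0.0576 ((454.2973937988281, 4.094627380371094), (76.7024154663086, 116.694580078125), 14.130870819091797)
jar 201 0.0845 ((478.1099548339844, -107.3467025756836), (44.081443786621094, 44.24673843383789), 85.794677734375)
bottle 402 0.1067 ((725.7691040039062, -73.7011947631836), (58.733001708984375, 53.95903396606445), 67.32565307617188)
block 579 0.0496 ((692.9877319335938, 105.09632873535156), (60.931053161621094, 89.58186340332031), 4.728127956390381)
knob 55 0.0924 ((607.0513916015625, -116.92831420898438), (20.89752769470215, 22.647584915161133), 44.26972198486328)
standtop 129 0.0395 ((575.5963134765625, -47.66427230834961), (80.57376098632812, 55.92536926269531), 88.37337493896484)
endb 190 0.0433 ((568.7501831054688, 62.189273834228516), (68.49185180664062, 32.58502960205078), 11.852030754089355)
fixb 225 0.0429 ((582.13427734375, 0.9986648559570312), (68.5445327758789, 44.16630172729492), 10.756333351135254)
```

```bash
R='[0.0188,-0.0362,0.002,0,0,-0.0506,0.0854]'; python3 -m handwheel '[[[0.0188,-0.0362,0.002,0,0,-0.0506,0.0854],[0.0188,-0.0362,0.002,0,0,-0.0506,0.0854],[0.0188,-0.0362,0.002,0,0,-0.0506,0.0854],[0.0188,-0.0362,0.002,0,0,-0.0506,0.0854],[0.0188,-0.0362,0.002,0,0,-0.0506,0.0854],[0.0188,-0.0362,0.002,0,0,-0.0506,0.0854],[0.0188,-0.0362,0.002,0,0,-0.0506,0.0854],[0.0188,-0.0362,0.002,0,0,-0.0506,0.0854],[0.0188,-0.0362,0.002,0,0,-0.0506,0.0854],[0.0188,-0.0362,0.002,0,0,-0.0506,0.0854]]]'; python3 -m handwheel '[[[0.0188,-0.0362,0.002,0,0,-0.0506,0.0854],[0.0188,-0.0362,0.002,0,0,-0.0506,0.0854],[0.0188,-0.0362,0.002,0,0,-0.0506,0.0854],[0.0188,-0.0362,0.002,0,0,-0.0506,0.0854],[0.0188,-0.0362,0.002,0,0,-0.0506,0.0854],[0.0188,-0.0362,0.002,0,0,-0.0506,0.0854],[0.0188,-0.0362,0.002,0,0,-0.0506,0.0854],[0.0188,-0.0362,0.002,0,0,-0.0506,0.0854],[0.0188,-0.0362,0.002,0,0,-0.0506,0.0854],[0.0188,-0.0362,0.002,0,0,-0.0506,0.0854]]]'
```

```text
clock: 0.98
tcp_pos: [0.4134, 0.2724, 0.324]
orientation: [-1.293, -2.863, -0.0]
contact_force: [0.7, -0.4, -0.0]
grip_width: 0.0854
clock: 1.82
tcp_pos: [0.6014, -0.0893, 0.3439]
orientation: [-1.968, -2.449, -0.0]
contact_force: [0.8, 1.0, 0.6]
grip_width: 0.0854
```

```bash
python3 - <<'E'
from h import *
o=r.get_obs();p,d=r.grab_frame('wrist');save('w1.png',p);np.savez('w1.npz',p=p,d=d,pos=o['tcp_pos'],ori=o['orientation'])
print(o['tcp_pos'],Ro.from_rotvec(o['orientation']).as_matrix().round(3))
E
```

```text
[ 0.60143692 -0.08929289  0.34387709] [[-0.215  0.977 -0.   ]
 [ 0.977  0.215  0.   ]
 [ 0.    -0.    -1.   ]]
```

View pics/w1.png

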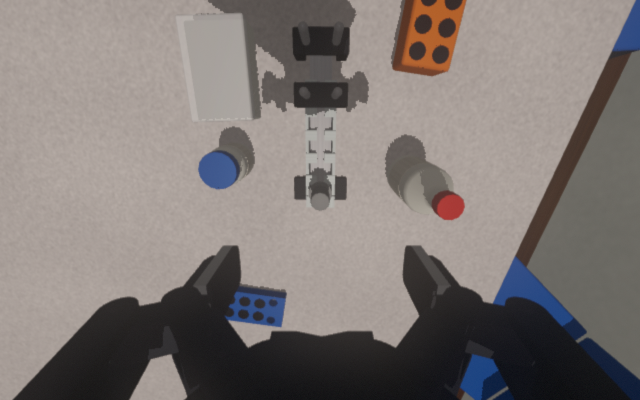

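```bash
cat >> h.py <<'E'
def load(n):
    z=np.load(n+'.npz');return z['p'],z['d'],dict(tcp_pos=z['pos'],orientation=z['ori'])
def snap(n):
    o=r.get_obs();p,d=r.grab_frame('wrist');save(n+'.png',p);np.savez(n+'.npz',p=p,d=d,pos=o['tcp_pos'],ori=o['orientation']);return p,d,o
E
python3 - <<'E'
from h import *
p,d,o=load('w1');one=np.ones(d.shape,bool)
def rep(n,m,z0,z1,box):
    l,P=comp('wrist',p,d,m,o,z0,z1,box);Q=P[l];r0=cv2.minAreaRect((Q[:,:2]*1000).astype(np.float32));print(n,len(Q),np.median(Q[:,2]).round(4),r0,Q.mean(0).round(4))
rep('knob',one,.085,.1,(170,220,290,350))
rep('fix',one,.0405,.05,(70,120,280,360))
rep('end',one,.0405,.05,(15,70,280,360))
rep('tubetop',one,.034,.0405,(100,200,280,360))
rep('bench',one,-.02,.02,(230,300,300,350))
E
python3 - <<'E'
import cv2
im=cv2.imread('pics/w1.png')[0:220,250:390];cv2.imwrite('pics/w1z.png',cv2.resize(im,None,fx=2.7,fy=2.7,interpolation=cv2.INTER_CUBIC))
E
```

```text
knob 301 0.0923 ((605.1396484375, -118.22232055664062), (22.828895568847656, 22.414363861083984), 57.963382720947266) [ 0.605  -0.1176  0.092 ]
fix 1167 0.0435 ((579.7171020507812, 2.8288021087646484), (67.14781951904297, 31.26236343383789), 10.836167335510254) [0.5797 0.0029 0.0434]
end 1306 0.0434 ((566.613525390625, 62.100914001464844), (68.01399230957031, 30.27497100830078), 11.79489517211914) [0.5671 0.0607 0.0434]
tubetop 582 0.039 ((607.6395263671875, -69.88406372070312), (15.04452133178711, 122.42341613769531), 12.107457160949707) [ 0.6079 -0.0636  0.0387]
bench 3482 -0.0005 ((643.4283447265625, -258.6866455078125), (85.81657409667969, 133.49046325683594), 12.615185737609863) [ 6.428e-01 -2.563e-01 -6.000e-04]
```

View pics/w1z.png

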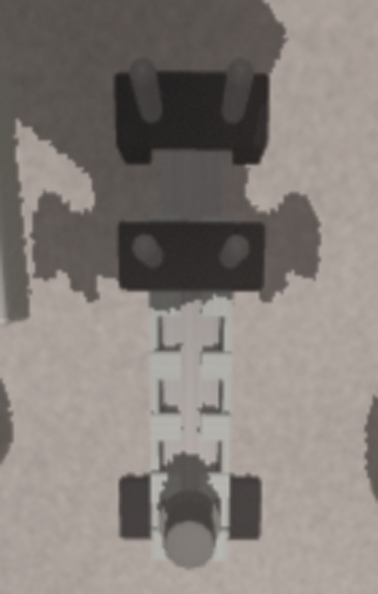

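```bash
python3 -m handwheel '[[[0.0036,-0.0287,-0.02,0,0,0,0.06],[0,0,-0.04,0,0,0,0.06],[0,0,-0.04,0,0,0,0.06],[0,0,-0.04,0,0,0,0.06],[0,0,-0.035,0,0,0,0.06],[0,0,-0.02,0,0,0,0.06],[0,0,-0.01,0,0,0,0.06],[0,0,-0.006,0,0,0,0.06],[0,0,0,0,0,0,0.06],[0,0,0,0,0,0,0.06]]]'; python3 - <<'E'
from h import *
p,d,o=snap('w2')
E
```

```text
clock: 2.7
tcp_pos: [0.6054, -0.1165, 0.1341]
orientation: [1.964, 2.45, 0.002]
contact_force: [0.9, -0.8, 0.3]
grip_width: 0.0604
```

View pics/w2.png

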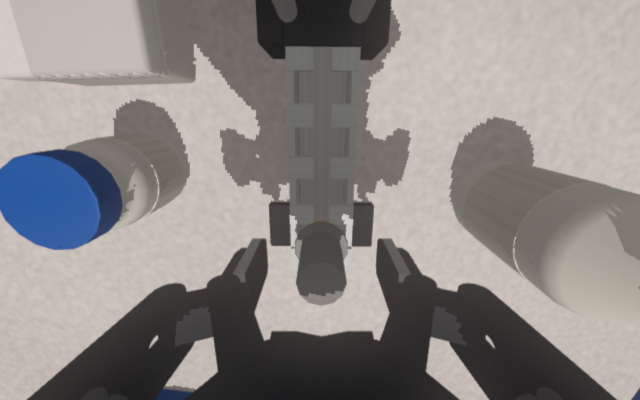

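```bash
python3 -m handwheel '[[[0,0,0,0,0,0,0.015],[0,0,0,0,0,0,0.015],[0,0,0,0,0,0,0.015],[0,0,0,0,0,0,0.015],[0,0,0,0,0,0,0.015],[0,0,0,0,0,0,0.015]]]' 80
```

```text
clock: 3.25
tcp_pos: [0.6051, -0.1163, 0.1335]
orientation: [1.965, 2.45, 0.001]
contact_force: [-0.2, 0.6, 5.2]
grip_width: 0.022
```

```bash
python3 -m handwheel '[[[0,0,-0.004,0,0,0,0.015],[0,0,-0.004,0,0,0,0.015],[0,0,-0.001,0,0,0,0.015],[0,0,0,0,0,0,0.015],[0,0,0,0,0,0,0.015]]]' 80
```

```text
clock: 3.67
tcp_pos: [0.6052, -0.1163, 0.1246]
orientation: [1.965, 2.45, 0.001]
contact_force: [-0.5, 1.4, 7.9]
grip_width: 0.022
```

```bash
python3 -m handwheel '[[[-0.0021,0.0098,0,0,0,0,0.015],[-0.0021,0.0098,0,0,0,0,0.015],[-0.0021,0.0098,0,0,0,0,0.015],[-0.0021,0.0098,0,0,0,0,0.015],[-0.0021,0.0098,0,0,0,0,0.015],[-0.0021,0.0097,0,0,0,0,0.015],[0,0,0,0,0,0,0.015],[0,0,0,0,0,0,0.015]]]' 80; python3 - <<'E'
from h import *
p,d,o=snap('w3')
E
```

```text
clock: 4.33
tcp_pos: [0.5925, -0.0566, 0.1246]
orientation: [1.964, 2.452, 0.002]
contact_force: [-1.5, 1.8, 8.1]
grip_width: 0.0227
```

View pics/w3.png

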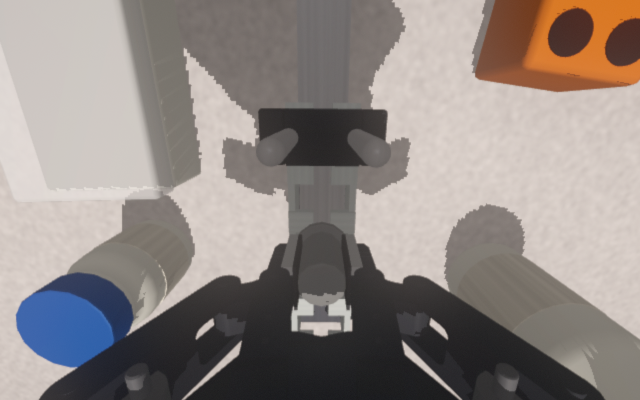

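```bash
python3 -m handwheel '[[[0.0001,-0.0005,0.003,0,0,0,0.015],[0,0,0.003,0,0,0,0.015],[0,0,0.003,0,0,0,0.015],[0,0,0,0,0,0,0.015],[0,0,0,0,0,0,0.015]]]' 80
```

```text
clock: 4.8
tcp_pos: [0.5926, -0.0575, 0.1334]
orientation: [1.965, 2.451, 0.002]
contact_force: [0.9, 2.1, 4.8]
grip_width: 0.0222
```

```bash
python3 -m handwheel '[[[0,0,0,0,0,0,0.06],[0,0,0,0,0,0,0.06],[0,0,0,0,0,0,0.06],[0,0,0.02,0,0,0,0.06],[0,0,0.04,0,0,0,0.06],[0,0,0.04,0,0,0,0.06],[0,0,0.04,0,0,0,0.06],[0,0,0.027,0,0,0,0.06],[0,0,0,0,0,0,0.06]]]'; python3 - <<'E'
from h import *
p,d,o=snap('w4');print(o['joints'].round(2))
one=np.ones(d.shape,bool)
def rep(n,m,z0,z1,box):
    l,P=comp('wrist',p,d,m,o,z0,z1,box);Q=P[l];r0=cv2.minAreaRect((Q[:,:2]*1000).astype(np.float32));print(n,len(Q),np.median(Q[:,2]).round(4),r0,Q.mean(0).round(4))
rep('knob',one,.075,.1,(150,270,290,350))
rep('fix',one,.0405,.05,(70,170,280,360))
rep('end',one,.0405,.05,(0,70,280,360))
E
```

```text
clock: 5.55
tcp_pos: [0.5945, -0.0593, 0.3059]
orientation: [1.962, 2.444, 0.01]
contact_force: [1.6, -0.2, -0.4]
grip_width: 0.0596
[-0.45  0.38  0.59  1.78 -0.24  1.04  0.44]
knob 438 0.0923 ((592.6921997070312, -59.60633850097656), (23.124187469482422, 22.69232749938965), 0.06311387568712234) [ 0.5924 -0.0582  0.091 ]
fix 1368 0.0434 ((579.261474609375, 3.224550247192383), (68.03287506103516, 31.28061294555664), 12.496896743774414) [0.5791 0.0038 0.0434]
end 1037 0.0435 ((556.201904296875, 112.83294677734375), (67.26667022705078, 14.757078170776367), 13.049174308776855) [0.5562 0.1126 0.0435]
```

View pics/w4.png

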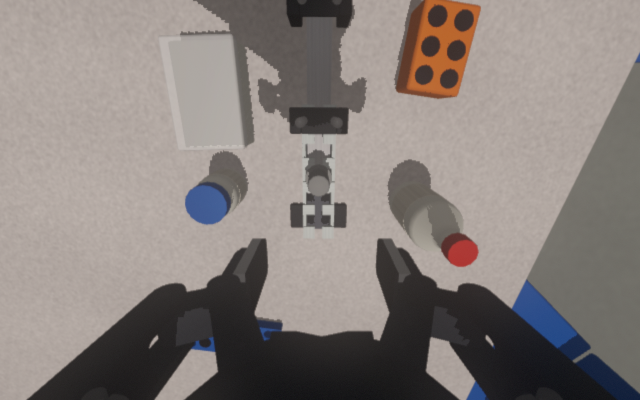

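```bash
python3 -m handwheel '[[[-0.0139,0.0309,0,0,0,-0.1218,0.0854],[-0.0139,0.0309,0,0,0,-0.1218,0.0854],[-0.0139,0.0309,0,0,0,-0.1218,0.0854],[-0.0139,0.0309,0,0,0,-0.1218,0.0854],[-0.0139,0.0309,0,0,0,-0.1218,0.0854],[-0.0139,0.0309,0,0,0,-0.1218,0.0854],[-0.0139,0.0309,0,0,0,-0.1218,0.0854],[-0.0139,0.0309,0,0,0,-0.1218,0.0854],[-0.0139,0.0309,0,0,0,-0.1218,0.0854],[-0.0139,0.0309,0,0,0,-0.1218,0.0854]]]'; python3 -m handwheel '[[[-0.0139,0.0309,0,0,0,-0.1218,0.0854],[-0.0139,0.0309,0,0,0,-0.1218,0.0854],[0,0,0,0,0,0,0.0854],[0,0,0,0,0,0,0.0854]]]';  python3 - <<'E'
from h import *
p,d,o=snap('w5');print(o['joints'].round(2))
one=np.ones(d.shape,bool)
l,P=comp('wrist',p,d,blue(p),o,.006,.05,(0,400,0,640));Q=P[l];r0=cv2.minAreaRect((Q[:,:2]*1000).astype(np.float32));print(len(Q),np.median(Q[:,2]).round(4),r0)
x=Ro.from_rotvec(o['orientation']).as_matrix()[:,0];print('toolx yaw',np.degrees(np.arctan2(x[1],x[0])))
E
```

```text
clock: 6.43
tcp_pos: [0.4525, 0.2494, 0.2984]
orientation: [3.011, 0.891, -0.004]
contact_force: [1.2, -0.2, -0.1]
grip_width: 0.0852
clock: 6.77
tcp_pos: [0.4245, 0.3121, 0.2982]
orientation: [3.093, 0.536, -0.003]
contact_force: [0.5, -0.9, 0.2]
grip_width: 0.0856
[-1.4   0.3   0.8   1.95 -0.25  0.99 -1.72]
5171 0.0157 ((490.7196044921875, 337.2016906738281), (158.04629516601562, 58.30586624145508), 19.548038482666016)
toolx yaw 19.67581456453675
```

View pics/w5.png

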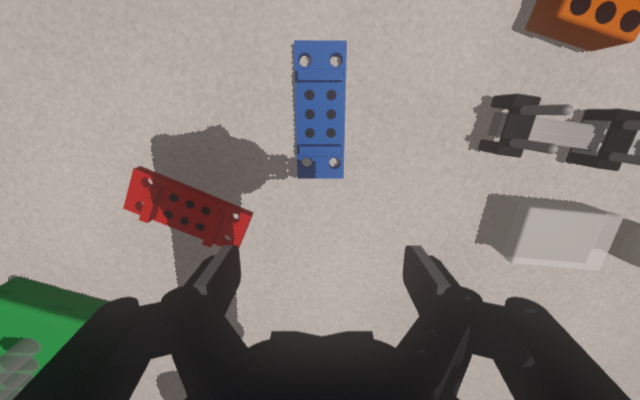

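```bash
python3 -m handwheel '[[[0.0331,0.0126,-0.01,0,0,0,0.0854],[0.0331,0.0125,-0.01,0,0,0,0.0854],[0,0,-0.04,0,0,0,0.0854],[0,0,-0.04,0,0,0,0.0854],[0,0,-0.04,0,0,0,0.0854],[0,0,-0.04,0,0,0,0.0854],[0,0,-0.018,0,0,0,0.0854],[0,0,0,0,0,0,0.0854],[0,0,0,0,0,0,0.0854]]]';  python3 - <<'E'
from h import *
p,d,o=snap('w6')
E
```

```text
clock: 7.57
tcp_pos: [0.4931, 0.3331, 0.1012]
orientation: [3.095, 0.524, -0.003]
contact_force: [0.5, -0.2, 0.6]
grip_width: 0.0854
```

View pics/w6.png

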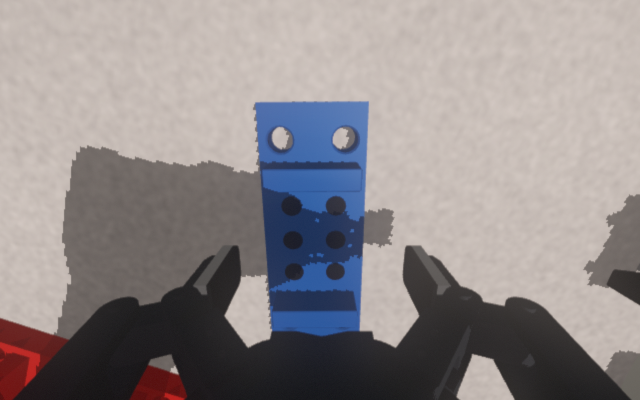

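```bash
python3 - <<'E'
from h import *
p,d,o=load('w6')
a,b=[onz('wrist',u,v,.016,o) for u,v in((282,138),(344,138))];m=(a+b)/2;e=(a-b)[:2];print(np.linalg.norm(e),np.degrees(np.arctan2(e[1],e[0]))-90)
f,k=K('wrist')
yaw=np.radians(19.55);print(m-60e-3*np.array([np.cos(yaw),np.sin(yaw),0]))
E
python3 -m handwheel '[[[-0.0022,0.004,-0.01,0,0,0,0.0854],[0,0,-0.01,0,0,0,0.0854],[0,0,-0.005,0,0,0,0.0854],[0,0,-0.003,0,0,0,0.0854],[0,0,0,0,0,0,0.0854]]]'
```

```text
0.033818436545846486 19.206053328080017
[0.49190983 0.33680328 0.016     ]
clock: 8.03
tcp_pos: [0.4901, 0.3394, 0.0734]
orientation: [3.096, 0.529, -0.001]
contact_force: [0.4, 0.3, 0.4]
grip_width: 0.0856
```

```bash
python3 -m handwheel '[[[0.0008,-0.002,0,0,0,0,0.068],[0,0,0,0,0,0,0.068],[0,0,-0.002,0,0,0,0.068],[0,0,0,0,0,0,0.068]]]'; python3 - <<'E'
from h import *
p,d,o=snap('w7')
E
```

```text
clock: 8.37
tcp_pos: [0.4913, 0.3374, 0.0719]
orientation: [-3.097, -0.528, -0.0]
contact_force: [-0.7, 0.1, -0.7]
grip_width: 0.0678
```

View pics/w7.png

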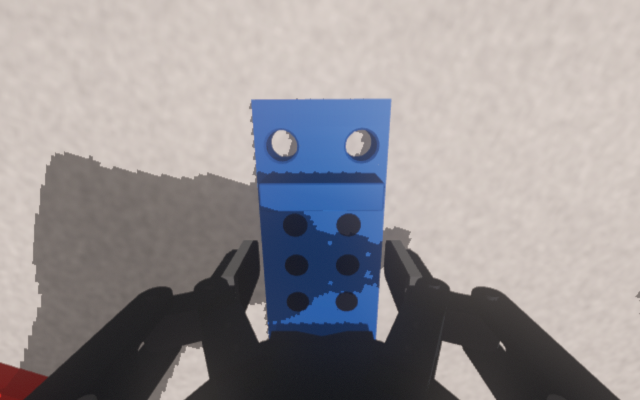

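```bash
for i in 1 2; do python3 -m handwheel '[[[0,0,-0.002,0,0,0,0.068],[0,0,0,0,0,0,0.068]]]'|egrep 'tcp|force'; done
```

```text
tcp_pos: [0.4911, 0.3374, 0.0697]
contact_force: [-1.1, -0.3, -0.4]
tcp_pos: [0.4911, 0.3374, 0.0676]
contact_force: [-0.5, 0.4, 0.3]
```

```bash
python3 -m handwheel '[[[0,0,-0.002,0,0,0,0.068],[0,0,0,0,0,0,0.068]]]'|egrep 'tcp|force'; python3 -m handwheel '[[[0,0,0,0,0,0,0.05],[0,0,0,0,0,0,0.05],[0,0,0,0,0,0,0.05],[0,0,0,0,0,0,0.05],[0,0,0,0,0,0,0.05]]]' 60
```

```text
tcp_pos: [0.4913, 0.3375, 0.0657]
contact_force: [0.0, -0.2, -0.3]
clock: 9.33
tcp_pos: [0.4926, 0.3379, 0.068]
orientation: [-3.095, -0.527, -0.004]
contact_force: [-2.4, -1.5, 17.3]
grip_width: 0.0585
```

```bash
python3 -m handwheel '[[[0,0,0.006,0,0,0,0.05],[0,0,0.01,0,0,0,0.05],[0,0,0.03,0,0,0,0.05],[0,0,0.03,0,0,0,0.05],[0,0,0.02,0,0,0,0.05],[0,0,0,0,0,0,0.05],[0,0,0,0,0,0,0.05]]]' 60; python3 - <<'E'
from h import *
p,d,o=snap('w8')
T=Ro.from_rotvec(o['orientation']).as_matrix()
l,P=comp('wrist',p,d,blue(p),o,.0,.3,(80,330,200,440))
Q=(P-o['tcp_pos'])@T
S=Q[l];print(np.percentile(S[:,2],[2,25,50,75,98]).round(4),np.percentile(S[:,0],[.5,99.5]).round(4),np.percentile(S[:,1],[.5,99.5]).round(4))
# slab surface plane fit beyond rib
far=l&(Q[...,0]>.052);A=Q[far];c,*_=np.linalg.lstsq(np.c_[A[:,:2],np.ones(len(A))],A[:,2],rcond=None);print('plane slope',c,len(A))
E
```

```text
clock: 9.92
tcp_pos: [0.4914, 0.3378, 0.1628]
orientation: [-3.096, -0.528, -0.002]
contact_force: [0.2, 0.1, -2.4]
grip_width: 0.0585
[0.032  0.0517 0.0524 0.0529 0.0539] [-0.0369  0.0774] [-0.0294  0.0292]
plane slope [-0.03030879 -0.01240637  0.05481313] 6768
```

View pics/w8.png

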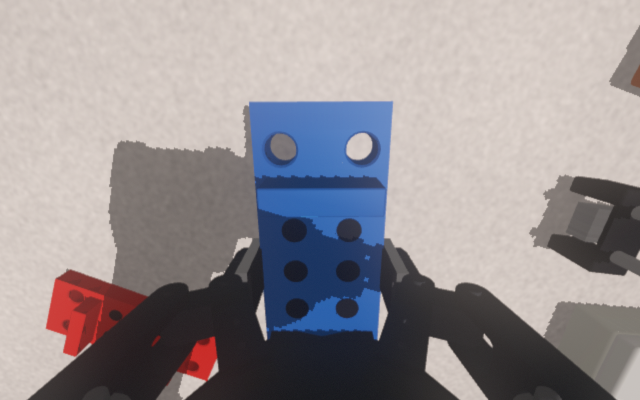

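```bash
python3 - <<'E'
from h import *
p,d,o=load('w8')
save('w8z.png',cv2.resize(p[90:200,230:410],None,fx=4.4,fy=4.4,interpolation=cv2.INTER_CUBIC))
E
```

```text
(no output)
```

View pics/w8z.png

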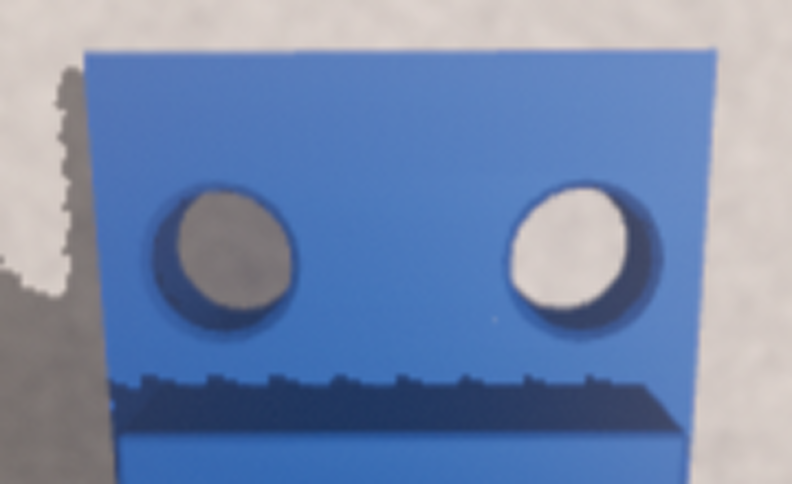

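```bash
python3 - <<'E'
from h import *
f,k=K('wrist');T=np.array(k['T_tool_cam'])
for zt in(.0525,.0545):
  L=[]
  for u,v in((280.5,149.3),(362.7,149.1),(249.3,101.6),(392.5,101.2)):
    ray=T[:3,:3]@np.array([(u-k['cx'])/f,(v-k['cy'])/f,1]);L.append(T[:3,3]+ray*(zt-T[2,3])/ray[2])
  L=np.array(L);print(zt,L.round(4).tolist(),'holes d',np.linalg.norm(L[0]-L[1]),'edge',np.linalg.norm(L[2]-L[3]),'ang',np.degrees((L[1]-L[0])[0]/(L[1]-L[0])[1]))
E
```

```text
0.0525 [[0.0583, -0.0176, 0.0525], [0.0584, 0.0182, 0.0525], [0.078, -0.0297, 0.0525], [0.0781, 0.0297, 0.0525]] holes d 0.03580648837798877 edge 0.059416196084368066 ang 0.12231452322173905
0.0545 [[0.0581, -0.0179, 0.0545], [0.0581, 0.0185, 0.0545], [0.0781, -0.0302, 0.0545], [0.0782, 0.0302, 0.0545]] holes d 0.0363932450666697 edge 0.06038984225990064 ang 0.12231452322174073
```

```bash
python3 -m handwheel '[[[0,0,0.04,0,0,0,0.05],[0.0063,-0.0229,0.001,0,0,0.1203,0.05],[0.0063,-0.0229,0.001,0,0,0.1203,0.05],[0.0063,-0.0229,0.001,0,0,0.1203,0.05],[0.0063,-0.0229,0.001,0,0,0.1203,0.05],[0.0063,-0.0229,0.001,0,0,0.1203,0.05],[0.0063,-0.0229,0.001,0,0,0.1203,0.05],[0.0063,-0.0229,0.001,0,0,0.1203,0.05],[0.0063,-0.0229,0.001,0,0,0.1203,0.05],[0.0063,-0.0229,0.001,0,0,0.1203,0.05]]]'; python3 -m handwheel '[[[0.0063,-0.0229,0.001,0,0,0.1203,0.05],[0.0063,-0.0229,0.001,0,0,0.1203,0.05],[0.0063,-0.0229,0.001,0,0,0.1203,0.05],[0,0,0,0,0,0,0.05],[0,0,0,0,0,0,0.05],[0,0,0,0,0,0,0.05]]]'; cat > chk.py <<'E'
from h import *
import sys
p,d,o=snap(sys.argv[1])
x=Ro.from_rotvec(o['orientation']).as_matrix()
y=np.degrees(np.arctan2(x[1,0],x[0,0]));print('pos',o['tcp_pos'].round(4),'yaw',y.round(2),'tilt(tool z xy)',x[:2,2].round(4),'F',o['contact_force'].round(1))
save(sys.argv[1]+'z.png',cv2.resize(p[60:260,220:420],None,fx=3,fy=3,interpolation=cv2.INTER_CUBIC))
E
python3 chk.py w9
```

```text
clock: 10.8
tcp_pos: [0.547, 0.1301, 0.2091]
orientation: [-2.375, -2.055, 0.005]
contact_force: [0.6, -0.5, -1.6]
grip_width: 0.0589
clock: 11.3
tcp_pos: [0.566, 0.0629, 0.2125]
orientation: [-1.976, -2.44, 0.003]
contact_force: [-0.0, 0.6, -2.1]
grip_width: 0.0587
pos [0.566  0.0629 0.2125] yaw 101.99 tilt(tool z xy) [-0.0027  0.    ] F [-0.   0.6 -2.1]
```

View pics/w9.png

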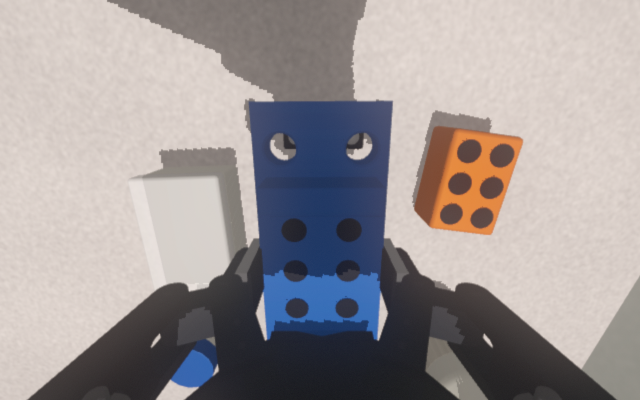

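Go down to slab bottom ≈ 10 mm above the tips, correcting the 1 mm offsets.

```bash
python3 -m handwheel '[[[0.0007,0.0006,-0.013,0,0,0.002,0.05],[0,0,-0.013,0,0,0,0.05],[0,0,0,0,0,0,0.05],[0,0,0,0,0,0,0.05]]]'; python3 chk.py w10
```

```text
clock: 11.68
tcp_pos: [0.5667, 0.0644, 0.187]
orientation: [-1.97, -2.445, 0.003]
contact_force: [0.7, -0.0, -1.9]
grip_width: 0.0583
pos [0.5667 0.0644 0.187 ] yaw 102.27 tilt(tool z xy) [-0.0025 -0.0004] F [ 0.7 -0.  -1.9]
```

View pics/w10z.png

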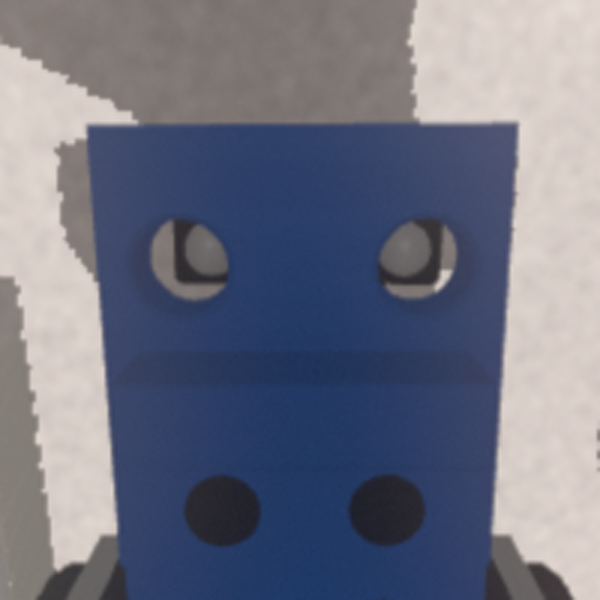

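```bash
python3 - <<'E'
from h import *
p,d,o=load('w10');f,k=K('wrist');T=np.array(k['T_tool_cam'])
def pt(u,v,zt):
    ray=T[:3,:3]@np.array([(u-k['cx'])/f,(v-k['cy'])/f,1]);return T[:3,3]+ray*(zt-T[2,3])/ray[2]
P=cloud('wrist',d,o)
for (u,v) in((289,142),(355,142),(290,144),(354,144)): print(P[v,u].round(4))
M=Ro.from_rotvec(o['orientation']).as_matrix();Q=(P-o['tcp_pos'])@M
m=(P[...,2]>.085)&(P[...,2]<.108);m[:100]=0;m[200:]=0;m[:,:260]=0;m[:,390:]=0
n,l,s,c=cv2.connectedComponentsWithStats(m.astype(np.uint8))
for i in range(1,n):
    if s[i,4]>8: print(s[i],c[i],Q[l==i].mean(0).round(4),Q[l==i].min(0).round(4),Q[l==i].max(0).round(4))
print(pt(280.5,149.3,.0533),pt(362.7,149.1,.0533))
E
```

```text
[0.5364 0.1177 0.1037]
[0.5715 0.1253 0.1029]
[0.5371 0.1167 0.1035]
[0.5711 0.1241 0.1035]
[282 135  14  17 169] [288.08284024 143.5739645 ] [ 0.0575 -0.0187  0.0848] [ 0.0529 -0.0223  0.0824] [ 0.0621 -0.0148  0.0888]
[347 134  17  18 222] [355.17117117 143.0045045 ] [0.0578 0.018  0.085 ] [0.053  0.0137 0.0822] [0.0625 0.0228 0.0911]
[ 0.05841809 -0.01838469  0.0533    ] [0.05849688 0.01765507 0.0533    ]
```

```bash
python3 -m handwheel '[[[0.0001,-0.0006,-0.008,0,0,-0.002,0.05],[0,0,-0.006,0,0,0,0.05],[0,0,-0.006,0,0,0,0.05],[0,0,-0.006,0,0,0,0.05],[0,0,0,0,0,0,0.05]]]'; python3 -m handwheel '[[[0,0,-0.008,0,0,0,0.05],[0,0,-0.008,0,0,0,0.05],[0,0,0,0,0,0,0.05]]]'; python3 chk.py w11
```

```text
clock: 12.15
tcp_pos: [0.5669, 0.0625, 0.1605]
orientation: [-1.975, -2.442, 0.003]
contact_force: [0.5, -0.3, -1.4]
grip_width: 0.0587
clock: 12.4
tcp_pos: [0.5667, 0.0626, 0.1442]
orientation: [-1.974, -2.442, 0.003]
contact_force: [-0.2, -0.9, -2.1]
grip_width: 0.0583
pos [0.5667 0.0626 0.1442] yaw 102.08 tilt(tool z xy) [-0.0024 -0.0005] F [-0.2 -0.9 -2.1]
```

View pics/w11z.png

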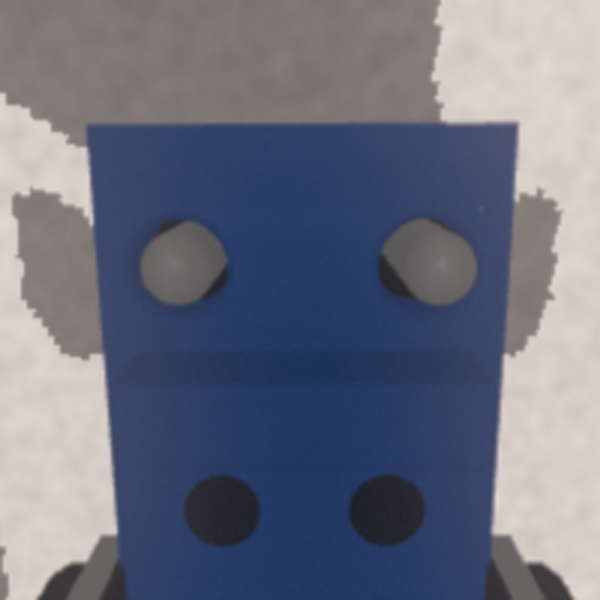

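```bash
python3 -m handwheel '[[[0,0,-0.008,0,0,0,0.05],[0,0,-0.008,0,0,0,0.05],[0,0,-0.006,0,0,0,0.05],[0,0,-0.004,0,0,0,0.05],[0,0,0,0,0,0,0.05]]]'; python3 -m handwheel '[[[0,0,-0.003,0,0,0,0.05],[0,0,-0.002,0,0,0,0.05],[0,0,0,0,0,0,0.05]]]'
```

```text
clock: 12.87
tcp_pos: [0.567, 0.0625, 0.1187]
orientation: [-1.975, -2.442, 0.002]
contact_force: [-0.1, -0.0, -1.4]
grip_width: 0.0587
clock: 13.12
tcp_pos: [0.5676, 0.0626, 0.1147]
orientation: [-1.975, -2.443, 0.0]
contact_force: [-0.1, 0.1, -1.5]
grip_width: 0.0585
```

```bash
python3 -m handwheel '[[[0,0,-0.002,0,0,0,0.05],[0,0,0,0,0,0,0.05]]]'|egrep 'tcp|force';python3 -m handwheel '[[[0,0,-0.002,0,0,0,0.05],[0,0,0,0,0,0,0.05]]]'|egrep 'tcp|force'
```

```text
tcp_pos: [0.5676, 0.0626, 0.1128]
contact_force: [-0.3, -0.5, -2.4]
tcp_pos: [0.5679, 0.0626, 0.112]
contact_force: [-3.6, 0.1, 8.7]
```

```bash
python3 -m handwheel '[[[0,0,0,0,0,0,0.075],[0,0,0,0,0,0,0.075],[0,0,0,0,0,0,0.075],[0,0,0.005,0,0,0,0.075],[0,0,0.02,0,0,0,0.075],[0,0,0.04,0,0,0,0.075],[0,0,0.04,0,0,0,0.075],[0,0,0.04,0,0,0,0.075],[0,0,0.04,0,0,0,0.075],[0,0,0,0,0,0,0.075]]]'; python3 chk.py w12; python3 - <<'E'
from h import *
p,d,o=load('w12');P=cloud('wrist',d,o)
l,_=comp('wrist',p,d,blue(p),o,.03,.1,(0,330,240,400));Q=P[l]
u=np.array([-.2095,.9778]);s=(Q[:,:2]-[.5797,.003])@u
print(np.percentile(Q[:,2],[5,50,95]).round(4))
for a,b in((95,105),(110,140),(30,60)):
    m=(s*1000>a)&(s*1000<b);print(a,b,m.sum(),np.median(Q[m,2]).round(4) if m.sum() else '')
A=Q[(Q[:,2]>.055)&(Q[:,2]<.065)];c,*_=np.linalg.lstsq(np.c_[A[:,:2]-A[:,:2].mean(0),np.ones(len(A))],A[:,2],rcond=None);print(c)
q,dd=r.grab_frame('side');save('s12.png',cv2.resize(q[180:280,280:420],None,fx=5,fy=5,interpolation=cv2.INTER_CUBIC))
E
```

```text
clock: 14.28
tcp_pos: [0.5713, 0.0624, 0.3044]
orientation: [1.972, 2.436, 0.017]
contact_force: [2.2, 0.6, -0.4]
grip_width: 0.0752
pos [0.5713 0.0624 0.3044] yaw 102.02 tilt(tool z xy) [0.0131 0.0035] F [ 2.2  0.6 -0.4]
[0.0584 0.0598 0.08  ]
95 105 466 0.0793
110 140 51 0.0594
30 60 949 0.0595
[-1.40993651e-03 -7.75285626e-05  5.94811514e-02]
```

View pics/w12.png

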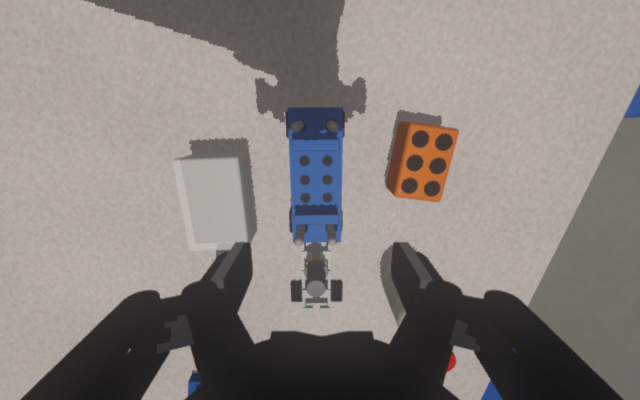

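View pics/s12.png

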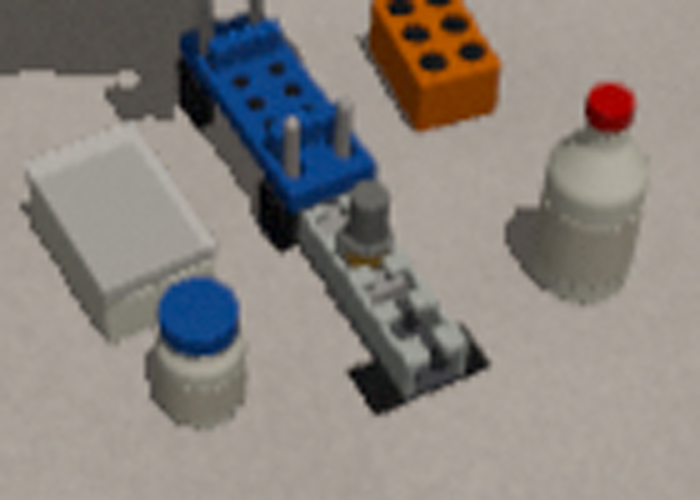

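```bash
python3 -m handwheel '[[[-0.0091,-0.0301,0,0,0,-0.1226,0.0854],[-0.0091,-0.0301,0,0,0,-0.1226,0.0854],[-0.0091,-0.0301,0,0,0,-0.1226,0.0854],[-0.0091,-0.0301,0,0,0,-0.1226,0.0854],[-0.0091,-0.0301,0,0,0,-0.1226,0.0854],[-0.0091,-0.0301,0,0,0,-0.1226,0.0854],[-0.0091,-0.0301,0,0,0,-0.1226,0.0854],[-0.0091,-0.0301,0,0,0,-0.1226,0.0854],[-0.0091,-0.0301,0,0,0,-0.1226,0.0854],[-0.0091,-0.0301,0,0,0,-0.1226,0.0854]]]'; python3 -m handwheel '[[[-0.0091,-0.0301,0,0,0,-0.1226,0.0854],[-0.0091,-0.0301,0,0,0,-0.1226,0.0854],[-0.0091,-0.0301,0,0,0,-0.1226,0.0854],[-0.0091,-0.0301,0,0,0,-0.1226,0.0854],[0,0,0,0,0,0,0.0854],[0,0,0,0,0,0,0.0854],[0,0,0,0,0,0,0.0854]]]';  python3 chk.py w13; python3 - <<'E'
from h import *
p,d,o=load('w13')
l,P=comp('wrist',p,d,blue(p),o,.006,.05,(0,330,150,450));Q=P[l];r0=cv2.minAreaRect((Q[:,:2]*1000).astype(np.float32));print(len(Q),np.median(Q[:,2]).round(4),r0)
E
```

```text
clock: 15.22
tcp_pos: [0.4752, -0.2393, 0.2946]
orientation: [-3.023, -0.852, 0.004]
contact_force: [-0.1, -0.1, 0.3]
grip_width: 0.0856
clock: 15.8
tcp_pos: [0.44, -0.358, 0.2946]
orientation: [-3.139, -0.104, 0.003]
contact_force: [0.9, 0.9, 0.4]
grip_width: 0.0852
pos [ 0.44   -0.358   0.2946] yaw 3.79 tilt(tool z xy) [-0.0022  0.0012] F [0.9 0.9 0.4]
4427 0.0155 ((511.73638916015625, -356.5566101074219), (157.37530517578125, 58.264163970947266), 2.9608945846557617)
```

View pics/w13.png

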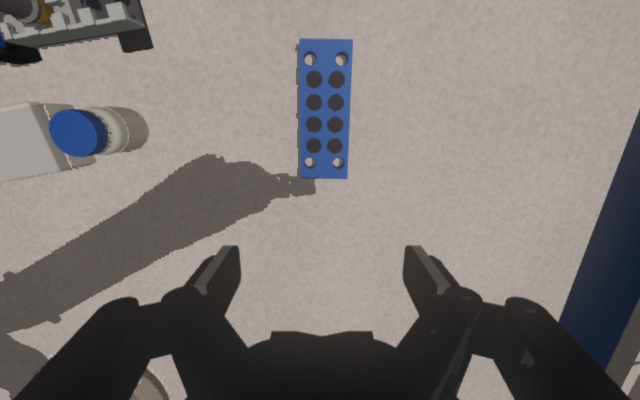

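```bash
python3 -m handwheel '[[[0.0359,0.0007,-0.01,0,0,-0.0145,0.0854],[0.0358,0.0007,-0.01,0,0,0,0.0854],[0,0,-0.04,0,0,0,0.0854],[0,0,-0.04,0,0,0,0.0854],[0,0,-0.04,0,0,0,0.0854],[0,0,-0.04,0,0,0,0.0854],[0,0,-0.015,0,0,0,0.07],[0,0,0,0,0,0,0.07],[0,0,0,0,0,0,0.07]]]'; python3 chk.py w14
```

```text
clock: 16.6
tcp_pos: [0.5124, -0.357, 0.1014]
orientation: [-3.14, -0.081, 0.001]
contact_force: [-0.4, -0.4, 0.9]
grip_width: 0.0699
pos [ 0.5124 -0.357   0.1014] yaw 2.96 tilt(tool z xy) [-0.0004  0.0002] F [-0.4 -0.4  0.9]
```

View pics/w14.png

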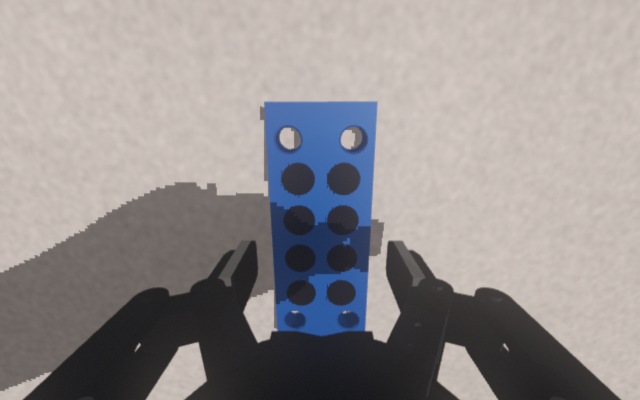

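Centred. Down to TCP z 0.070 and grip.

```bash
python3 -m handwheel '[[[0,0,-0.012,0,0,0,0.07],[0,0,-0.012,0,0,0,0.07],[0,0,-0.005,0,0,0,0.07],[0,0,-0.002,0,0,0,0.07],[0,0,0,0,0,0,0.07]]]'; python3 -m handwheel '[[[0,0,0,0,0,0,0.05],[0,0,0,0,0,0,0.05],[0,0,0,0,0,0,0.05],[0,0,0,0,0,0,0.05],[0,0,0,0,0,0,0.05]]]' 60
```

```text
clock: 17.07
tcp_pos: [0.5117, -0.3572, 0.0694]
orientation: [-3.14, -0.079, 0.001]
contact_force: [0.3, -0.5, 0.1]
grip_width: 0.0695
clock: 17.48
tcp_pos: [0.5121, -0.3578, 0.0705]
orientation: [3.14, 0.079, 0.001]
contact_force: [-0.3, -0.5, 4.4]
grip_width: 0.0585
```

```bash
python3 -m handwheel '[[[0,0,0.006,0,0,0,0.05],[0,0,0.01,0,0,0,0.05],[0,0,0.03,0,0,0,0.05],[0,0,0.03,0,0,0,0.05],[0,0,0.02,0,0,0,0.05],[0,0,0,0,0,0,0.05],[0,0,0,0,0,0,0.05]]]' 60; python3 chk.py w15
```

```text
clock: 18.07
tcp_pos: [0.5125, -0.3575, 0.1674]
orientation: [3.14, 0.08, 0.004]
contact_force: [-0.3, 0.2, -1.9]
grip_width: 0.0584
pos [ 0.5125 -0.3575  0.1674] yaw 2.91 tilt(tool z xy) [ 0.0024 -0.0009] F [-0.3  0.2 -1.9]
```

View pics/w15z.png

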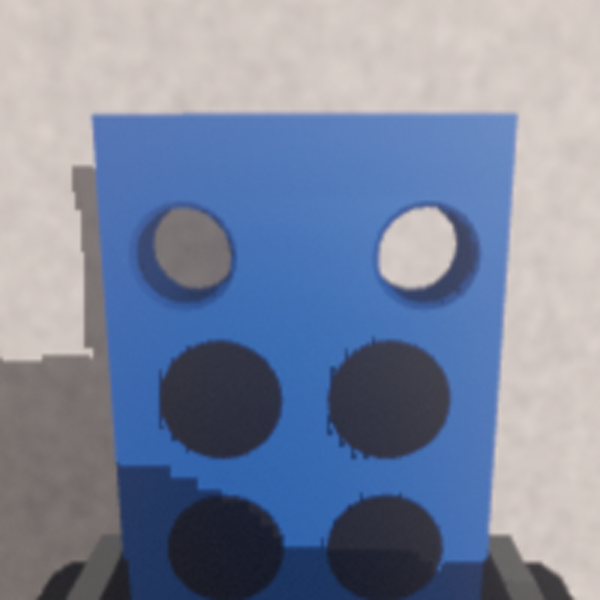

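```bash
python3 - <<'E'
from h import *
p,d,o=load('w15');f,k=K('wrist');T=np.array(k['T_tool_cam'])
P=cloud('wrist',d,o);M=Ro.from_rotvec(o['orientation']).as_matrix();Q=(P-o['tcp_pos'])@M
l=blue(p)&(Q[...,2]>.04)&(Q[...,2]<.065);l[:, :255]=0;l[:,388:]=0;l[:103]=0;l[300:]=0
A=Q[l];c,*_=np.linalg.lstsq(np.c_[A[:,:2],np.ones(len(A))],A[:,2],rcond=None);print(c,len(A),np.median(A[:,2]))
zt=c[2]+c[0]*.06
for u,v in((282,144.8),(362.7,144.7),(250.8,98.3),(392.3,98.3)):
    ray=T[:3,:3]@np.array([(u-k['cx'])/f,(v-k['cy'])/f,1]);print((T[:3,3]+ray*(zt-T[2,3])/ray[2]).round(4))
E
```

```text
[ 0.0020847  -0.00248347  0.05494183] 16956 0.054984744238834565
[ 0.06   -0.0171  0.0551]
[0.0601 0.0186 0.0551]
[ 0.0795 -0.0295  0.0551]
[0.0795 0.0303 0.0551]
```

```bash
python3 -m handwheel '[[[0,0,0.03,0,0,0,0.05],[0.0039,0.0299,0.023,0,0,0.1237,0.05],[0.0039,0.0299,0,0,0,0.1237,0.05],[0.0039,0.0299,0,0,0,0.1237,0.05],[0.0039,0.0299,0,0,0,0.1237,0.05],[0.0039,0.0299,0,0,0,0.1237,0.05],[0.0039,0.0299,0,0,0,0.1237,0.05],[0.0039,0.0299,0,0,0,0.1237,0.05],[0.0039,0.0299,0,0,0,0.1237,0.05],[0.0039,0.0299,0,0,0,0.1237,0.05]]]'; python3 -m handwheel '[[[0.0039,0.0299,0,0,0,0.1237,0.05],[0.0039,0.0299,0,0,0,0.1237,0.05],[0.0039,0.0299,0,0,0,0.1237,0.05],[0.0039,0.0299,0,0,0,0.1237,0.05],[0.0039,0.0299,0,0,0,0.1237,0.05],[0,0,0,0,0,0,0.05],[0,0,0,0,0,0,0.05],[0,0,0,0,0,0,0.05]]]'; python3 chk.py w16
```

```text
clock: 18.95
tcp_pos: [0.5461, -0.0864, 0.2176]
orientation: [-2.618, -1.734, 0.003]
contact_force: [0.9, -0.1, -1.3]
grip_width: 0.0585
clock: 19.62
tcp_pos: [0.5657, 0.0607, 0.2178]
orientation: [-1.975, -2.442, 0.003]
contact_force: [0.1, 0.0, -0.6]
grip_width: 0.0584
pos [0.5657 0.0607 0.2178] yaw 102.07 tilt(tool z xy) [-0.0024 -0.0009] F [ 0.1  0.  -0.6]
```

View pics/w16.png

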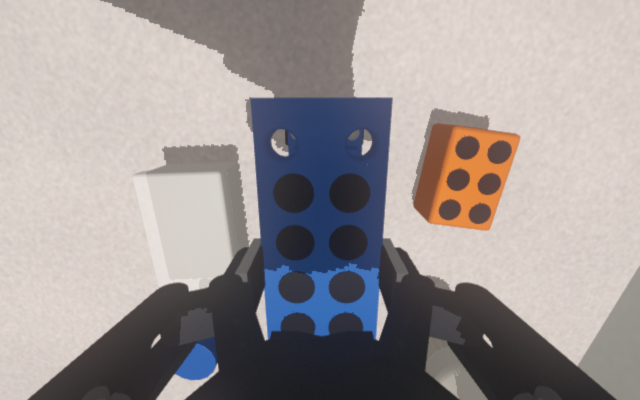

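```bash
python3 -m handwheel '[[[0.0008,0.0009,-0.015,0,0,0,0.05],[0,0,-0.015,0,0,0,0.05],[0,0,0,0,0,0,0.05],[0,0,0,0,0,0,0.05],[0,0,0,0,0,0,0.05]]]'; python3 chk.py w17; python3 - <<'E'
from h import *
p,d,o=load('w17');P=cloud('wrist',d,o)
M=Ro.from_rotvec(o['orientation']).as_matrix();Q=(P-o['tcp_pos'])@M
m=(P[...,2]>.085)&(P[...,2]<.106);m[:100]=0;m[180:]=0;m[:,:260]=0;m[:,390:]=0
n,l,s,c=cv2.connectedComponentsWithStats(m.astype(np.uint8))
for i in range(1,n):
    if s[i,4]>8: print(s[i],Q[l==i].mean(0).round(4),Q[l==i].min(0).round(4),Q[l==i].max(0).round(4))
E
```

```text
clock: 20.08
tcp_pos: [0.5675, 0.0612, 0.1893]
orientation: [1.976, 2.442, -0.0]
contact_force: [0.2, -0.4, -0.6]
grip_width: 0.0584
pos [0.5675 0.0612 0.1893] yaw 102.02 tilt(tool z xy) [ 0.0002 -0.0004] F [ 0.2 -0.4 -0.6]
[281 129  16  16 168] [ 0.0605 -0.0192  0.087 ] [ 0.0567 -0.0231  0.0847] [ 0.0651 -0.0147  0.09  ]
[347 129  15  16 169] [0.0606 0.0179 0.087 ] [0.0568 0.0138 0.0845] [0.065  0.0217 0.0915]
```

View pics/w17z.png

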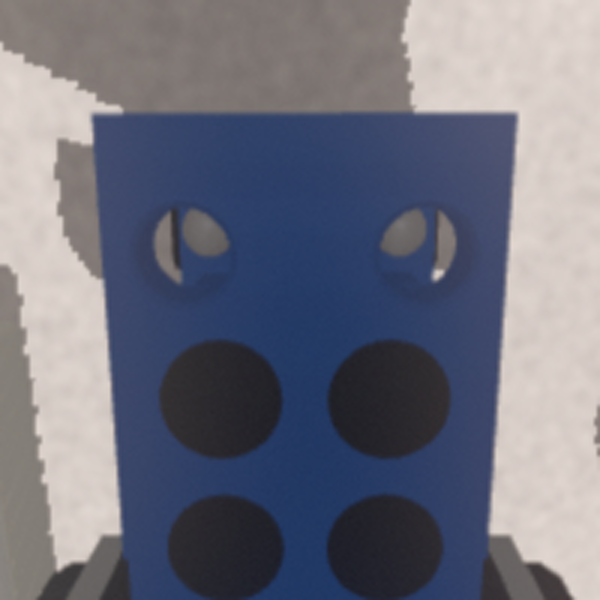

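```bash
python3 -m handwheel '[[[-0.0015,0.001,-0.004,0,0,0.001,0.05],[0,0,0,0,0,0,0.05],[0,0,0,0,0,0,0.05]]]'; python3 chk.py w18; python3 - <<'E'
from h import *
p,d,o=load('w18');P=cloud('wrist',d,o)
M=Ro.from_rotvec(o['orientation']).as_matrix();Q=(P-o['tcp_pos'])@M
m=(P[...,2]>.085)&(P[...,2]<.106);m[:100]=0;m[180:]=0;m[:,:260]=0;m[:,390:]=0
n,l,s,c=cv2.connectedComponentsWithStats(m.astype(np.uint8))
for i in range(1,n):
    if s[i,4]>8: print(s[i],Q[l==i].mean(0).round(4),Q[l==i].min(0).round(4),Q[l==i].max(0).round(4))
E
```

```text
clock: 20.38
tcp_pos: [0.5657, 0.0632, 0.1851]
orientation: [-1.973, -2.445, -0.0]
contact_force: [0.6, -0.1, -2.4]
grip_width: 0.0587
pos [0.5657 0.0632 0.1851] yaw 102.19 tilt(tool z xy) [0.0001 0.0002] F [ 0.6 -0.1 -2.4]
[347 131  19  20 279] [0.0592 0.0184 0.0835] [0.0539 0.0139 0.0803] [0.0637 0.0235 0.0969]
[283 132  14  18 194] [ 0.0588 -0.0177  0.0828] [ 0.0545 -0.0214  0.0804] [ 0.0635 -0.0141  0.0892]
```

View pics/w18z.png

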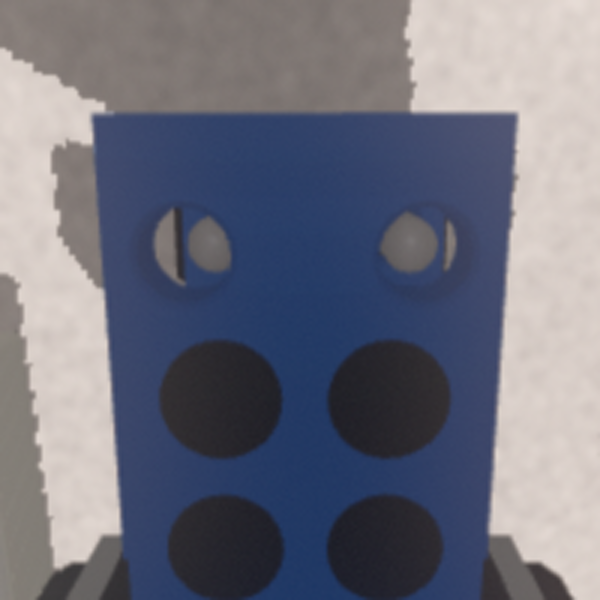

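```bash
python3 -m handwheel '[[[0.0002,-0.0008,-0.006,0,0,-0.001,0.05],[0,0,-0.006,0,0,0,0.05],[0,0,-0.005,0,0,0,0.05],[0,0,0,0,0,0,0.05]]]'; python3 -m handwheel '[[[0,0,-0.004,0,0,0,0.05],[0,0,-0.003,0,0,0,0.05],[0,0,0,0,0,0,0.05]]]';python3 chk.py w19
```

```text
clock: 20.77
tcp_pos: [0.5654, 0.0623, 0.1665]
orientation: [-1.974, -2.443, 0.002]
contact_force: [0.1, -0.3, -1.6]
grip_width: 0.0584
clock: 21.02
tcp_pos: [0.5657, 0.0623, 0.1602]
orientation: [-1.974, -2.443, 0.001]
contact_force: [-0.7, -0.5, -0.9]
grip_width: 0.0586
pos [0.5657 0.0623 0.1602] yaw 102.13 tilt(tool z xy) [-0.0011 -0.0002] F [-0.7 -0.5 -0.9]
```

View pics/w19z.png

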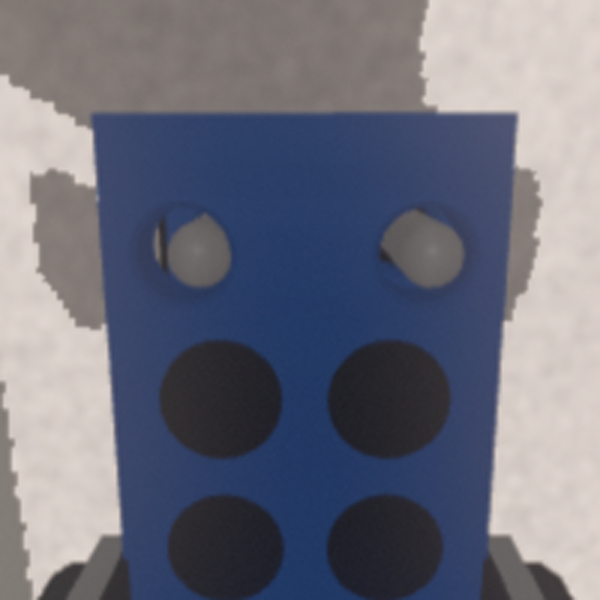

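```bash
python3 -m handwheel '[[[0,0,-0.004,0,0,0,0.05],[0,0,-0.003,0,0,0,0.05],[0,0,0,0,0,0,0.05]]]'|egrep 'tcp|force'; python3 -m handwheel '[[[0,0,-0.002,0,0,0,0.05],[0,0,0,0,0,0,0.05]]]'|egrep 'tcp|force';python3 -m handwheel '[[[0,0,-0.0015,0,0,0,0.05],[0,0,0,0,0,0,0.05]]]'|egrep 'tcp|force'
```

```text
tcp_pos: [0.5657, 0.0623, 0.1533]
contact_force: [-0.9, 0.4, -1.0]
tcp_pos: [0.5659, 0.0623, 0.1516]
contact_force: [0.2, -0.0, -1.6]
tcp_pos: [0.5662, 0.0623, 0.1505]
contact_force: [-0.5, -0.5, -0.6]
```

```bash
python3 -m handwheel '[[[0,0,-0.0015,0,0,0,0.05],[0,0,0,0,0,0,0.05]]]'|egrep 'tcp|force'; python3 -m handwheel '[[[0,0,0,0,0,0,0.075],[0,0,0,0,0,0,0.075],[0,0,0,0,0,0,0.075],[0,0,0.005,0,0,0,0.075],[0,0,0.02,0,0,0,0.075],[0,0,0.04,0,0,0,0.075],[0,0,0.04,0,0,0,0.075],[0,0,0.04,0,0,0,0.075],[0,0,0,0,0,0,0.075],[0,0,0,0,0,0,0.075]]]'; python3 chk.py w20; python3 - <<'E'
from h import *
p,d,o=load('w20');P=cloud('wrist',d,o)
l,_=comp('wrist',p,d,blue(p),o,.05,.12,(0,330,200,450));Q=P[l]
print(np.percentile(Q[:,2],[5,50,95]).round(4))
A=Q[(Q[:,2]>.085)&(Q[:,2]<.105)];c,*_=np.linalg.lstsq(np.c_[A[:,:2]-A[:,:2].mean(0),np.ones(len(A))],A[:,2],rcond=None);print(c)
q,dd=r.grab_frame('side');save('s20.png',cv2.resize(q[180:280,280:420],None,fx=5,fy=5,interpolation=cv2.INTER_CUBIC))
Pk=P;m=(P[...,2]>.07)&(P[...,2]<.1)&~blue(p);m[:230]=0;m[:,:290]=0;m[:,350:]=0;print('knob?',np.percentile(P[m][:,2],[50,90]) if m.sum() else None, m.sum())
E
```

```text
tcp_pos: [0.5663, 0.0623, 0.1504]
contact_force: [-6.1, 0.3, 13.2]
clock: 22.65
tcp_pos: [0.5673, 0.0624, 0.2968]
orientation: [1.973, 2.441, 0.008]
contact_force: [-0.9, 0.1, -0.7]
grip_width: 0.075
pos [0.5673 0.0624 0.2968] yaw 102.12 tilt(tool z xy) [0.0055 0.0018] F [-0.9  0.1 -0.7]
[0.0943 0.0954 0.0965]
[-0.00030079 -0.0001487   0.09543939]
knob? [0.09233361 0.09604745] 809
```

View pics/w20.png

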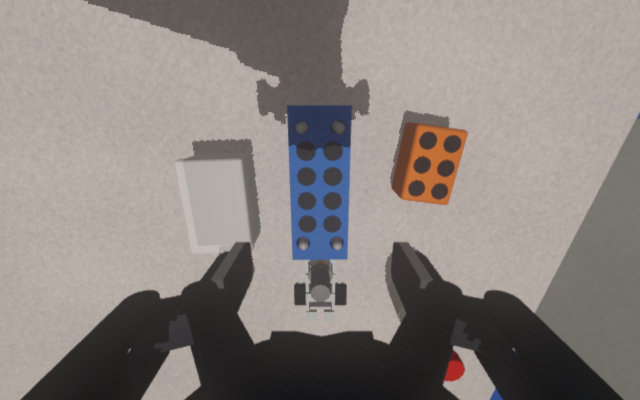

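View pics/s20.png

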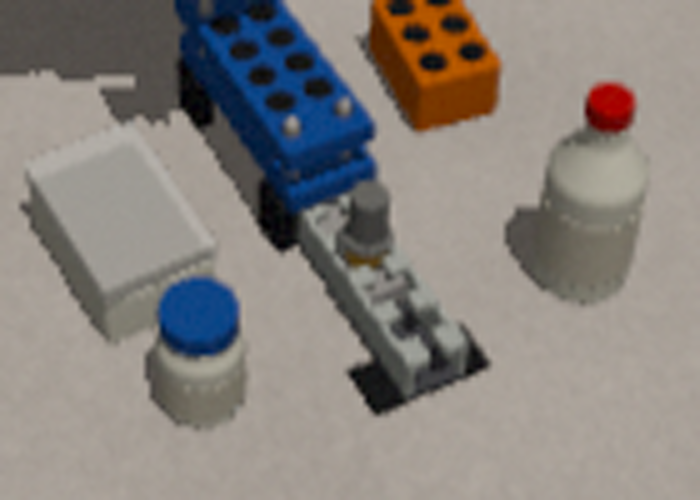

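Flat shelf's top is at 95.4 mm (96 expected) and level, all four posts show through it, and the knob top at about 92 mm means the button is up. Handing in.

```bash
python3 -c "
from bench import r
print(r.hand_in())"
```

```text
the job is handed in; nothing more can be done
None
```

The rack is set up and the job is handed in, at about 22.8 s of the 72 s allowed. No verdict came back, so the checks below are from my own camera measurements.

- **Button and tube:** I pinched the knob, pressed it about 9 mm, slid it 61 mm and let it rise. The knob top then read 92.3 mm, the same as when popped up at the start (93 nominal). It sits about 65 mm behind the fixed posts, which is the third hole.
- **Ribbed shelf:** It is over all four posts with ribs up. Its slab top measured 59.5 mm (60 expected), and it is level.
- **Flat shelf:** It is stacked on the ribs with all four post tips showing through. Its top measured 95.4 mm (96 expected), and its tilt is below 0.001 rad.
- **Surroundings and gripper:** The bottle, boxes and jar look unmoved in the final side and wrist pictures; I did not re-measure them. The gripper is open and clear above the rack.

No check failed. While gripping the ribbed shelf, the fingertips pressed on the bench with about 17 N, and setting the flat shelf down peaked at about 13 N. Both are well inside the limits.

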